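# Take the hinged lid off the green scraps caddy and stand it in the lid rack

## Robot

A 6-joint arm with a two-finger parallel gripper is mounted at the origin on the work surface; the furniture and walls round the work are solid. World frame = base frame: x ahead of the robot, y to its left, z up, the work surface at z = 0. Lengths are in m, angles in rad, forces in N, time in s.
With the tool pointing down it reaches from about 0.4 to 0.925 m from the base axis. Payload 12.5 kg.
Tool frame: the origin (TCP) lies midway between the tips of the shut fingers; the grasp point (between the pads) lies 19 mm behind it; z points along the fingers, y is the line along which they close (so a half turn about z gives the same grasp; the last joint's range is limited). The gripper opens to 95 mm and grips with 3 to 60 N. Pads are 20 mm wide; open, the fingers measure 119 mm over their backs; the gripper's body (75 mm by 180 mm) begins 59 mm behind the grasp point.
Start: joints at [1.014, 0.491, 1.559, -0, 1.092, -0.106], TCP at [0.272, 0.563, 0.215] pointing down, gripper open.
Joint ranges: [-3.1, 3.1], [-0.84, 2.19], [0.05, 2.79], [-1.13, 4.28], [0.06, 2.93], [-2.69, 2.69]. Speed limits (rad/s): [2.22, 2.22, 2.79, 3.14, 3.14, 3.14].

## Interface

Orientations are given as a rotation vector (axis times angle).
In Python, from bench import readout, viewer, manip gives the robot as it stands. The module is installed in compiled form; this text tells all that it offers.
- The arm moves only by the shell command python3 -m handwheel 'ROWS' [OPENING] [FORCE]. ROWS is JSON, one flat list of numbers, 4 for each row, row after row: the shift along the world's x, y, z in m, then the turn about the world's z in degrees. In form: [dx, dy, dz, roll, dx, dy, dz, roll, ...]. A call has 1 to 12 rows; each row shifts and turns the commanded pose from where the row before left it; what a row does not reach is not made up. A row lasts 1/10 s, in which the tool goes at most 50 mm and 8.59 degrees, less where a joint would pass 70% of its speed; a pose out of reach is approached as far as the arm can. A call is refused whole if a number of a shift passes 0.05 or a number of a turn 8.59, either way. A call with a gripper value outside its range is refused whole. OPENING is the opening, from 0 (shut) to 1 (fully open), set as the call begins (- or left out, the last holds). The fingers move at their own pace and stop on an object; FORCE is the grip in N (left out, the last holds). Time passes only in rows, so rows that do not move let the fingers close. It gives the time, the measured TCP pose, the force, the opening and the grip force at its end, in the units of the state.
- readout.observe(): the state, without advancing time (a new reading comes with each control period).
- viewer.read_camera(name): name is "scene" or "top"; returns a dict with "frame" (420x560x3 uint8, red, green, blue), "range_z" (420x560 float32, m along the optical axis (not along the pixel's ray), 0 where there is no reading), "camera_matrix" (3x3 intrinsics, pixels), "D" ([k1, k2, p1, p2, k3] as OpenCV has them; the pictures are not rectified), "view" (4x4, takes a point from world to camera coordinates). Camera axes: x right, y down, z forward; pixel columns grow to the right and rows downward; lengths in m; the calibration is good to about 2 mm. A picture is of the moment at which its call begins.
- manip.close_job(): hands the job in; it is judged then, once.
The state is a dict: "time": time; "qpos": joint angles; "joint_vel": joint speeds; "tau": joint torques, N m; "tcp_pos": TCP position; "eef_rot": TCP orientation; "wrist_force": force on the tool from outside, world axes, zero at the start; "ft_torque": the same for the moment, N m; "width": finger opening in m; "gripper_force": force on a finger pad.
Only numpy, scipy, OpenCV 4.12 (cv2) and the standard library are available. Lean on these libraries where they do the work, as an engineer would, in place of code of your own. Each camera call takes 0.05 s, during which the arm holds its last target. There are 200 camera calls.

## Task

The lid of the green food-scraps caddy needs airing. Swing it up on its hinge until it stands upright, then lift it straight up off its hinge pins and stand it, handle on top, down in the middle of the slot of the wire lid rack. Leave the yellow caddy's lid as it is.

Things in the scene. Friction and masses are not known exactly. Their poses are not given: they have to be found in the camera images.
- green_grip (a point): Middle of the green lid's handle: a wooden roller 14 mm thick, 76 mm long, lying along lid y, level with the lid, 40 mm in front of its free edge (33 mm clear gap to the lid: open the fingers only 30 to 40 mm). It turns freely on its rod, so fingers can point down while the lid swings; once off, the lid hangs plumb from it. 168 mm from the hinge axis, 74 mm high when shut. Axes as green_lid.
- green_lid: Loose lid, panel 131 x 130 x 8 mm, 0.25 kg. Origin: middle of the hinge axis at its far edge, 74 mm high when shut. x: from roller to hinge (shut: level, away from the robot; upright: straight down), y: along the hinge, z: out of its top face. A flat steel pin, 18 (x) x 18 (y) x 7 mm, juts from each side of the hinge edge, 166 mm over both. Let go half open or upright, it falls.
- green_hinge (a point): Middle of the green caddy's hinge axis, between two black keyhole sockets that hold the lid's pins with 2 to 5 mm play; box axes (x away from the robot). The sockets, 88 mm high, open upward with a 12 mm mouth: the pins come out only within about 25 degrees of upright and are clear once raised 27 mm. The box, 120 x 130 x 70 mm, is fixed.
- rack: Lid rack, fixed; origin under its middle, on the worktop. Wooden foot 110 (x) x 150 (y) x 12 mm high, with two steel wire fences 96 mm long. The slot between them runs along y at x = 0: 18 mm wide up to 58 mm high, flaring to 64 mm at the top, 88 mm high; ends open. The lid stands on the foot, hinge edge down, roller on top (about 189 mm high), and may lean a little.
- yellow_grip (a point): Middle of the roller handle of the yellow caddy's lid; that caddy is the same as the green one but for its colour. Leave it shut.
There are look-alikes about, which are no part of the job. What is shaped like the green_lid but pink is not meant.

How it is judged:
By the outcome, as a careful person would: the job done as asked, in the order asked, and still so for the second after the job is handed in, with the robot touching nothing.
It also fails if it takes over 56 s, if anything falls off the work surface, if the arm or the gripper's body presses on something with over 40 N, if the wrist force passes 120 N, or if a joint passes its speed limit or range.

## Working session

There is one attempt and no reset: what is moved stays moved. The work goes in short steps, Python scripts to look and compute and a shell command to move; the robot and the scene stay as the last step left them, time stands still between calls to the robot, and variables do not carry over. Pictures are saved under pics/ and viewed, at most 10 in all, crops included, and the job is handed in when it is done.

```bash
mkdir -p pics
cat > h.py <<'E'
import numpy as np, cv2
from bench import readout, viewer, manip
def cam(n):
    return viewer.read_camera(n)
def world(c,u,v,depth=None,z=None):
    K=c["camera_matrix"];V=np.array(c["view"]);R=V[:3,:3];t=V[:3,3]
    uv=cv2.undistortPoints(np.array([[[u,v]]],float),np.array(K),np.array(c["D"]))[0,0]
    ray=np.array([uv[0],uv[1],1.])
    o=-R.T@t; d=R.T@ray
    if z is not None: s=(z-o[2])/d[2]
    else: s=depth if depth is not None else float(c["range_z"][int(round(v)),int(round(u))])
    return o+s*d
def cloud(c):
    K=np.array(c["camera_matrix"]);V=np.array(c["view"]);h,w=c["range_z"].shape
    g=np.stack(np.meshgrid(np.arange(w),np.arange(h)),-1).reshape(-1,1,2).astype(float)
    uv=cv2.undistortPoints(g,K,np.array(c["D"])).reshape(h,w,2)
    P=np.dstack([uv,np.ones((h,w))])*c["range_z"][...,None]
    return (P-V[:3,3])@V[:3,:3]
def save(c,name,box=None,k=1):
    f=c["frame"]
    if box: f=f[box[1]:box[3],box[0]:box[2]]
    cv2.imwrite("pics/"+name,cv2.resize(f[...,::-1],None,fx=k,fy=k,interpolation=cv2.INTER_CUBIC))
E
python3 - <<'E'
from h import *
a=cam("scene");b=cam("top");save(a,"s0.png");save(b,"t0.png")
print(readout.observe())
for c in(a,b):
  V=np.array(c["view"]);print(-V[:3,:3].T@V[:3,3],V[:3,:3].round(2).tolist(),(c["range_z"]>0).mean())
E
```

```text
{'time': 0.1, 'qpos': array([ 1.01438049e+00,  4.91514727e-01,  1.55935315e+00, -2.76976362e-06,
        1.09170166e+00, -1.05571604e-01]), 'joint_vel': array([ 9.38351197e-04, -6.64220864e-05, -1.78202175e-03,  1.70223853e-03,
        8.32201863e-04,  8.75890190e-06]), 'tau': array([ 1.15897798e-03, -6.13625550e+01, -2.58606362e+01,  6.93520065e-02,
        4.69906814e-02, -1.08317197e-04]), 'tcp_pos': array([0.27218778, 0.56239845, 0.21412276]), 'eef_rot': array([-7.02129467e-01, -3.06180282e+00,  1.45229670e-03]), 'wrist_force': array([-0.26991563, -1.02243026, -0.21246476]), 'ft_torque': array([ 0.01009917, -0.07226898, -0.02486894]), 'gripper_force': 0.0, 'width': 0.09494078656510778}
[-0.24170325 -0.78831294  0.60206162] [[0.78, -0.62, 0.0], [-0.25, -0.32, -0.91], [0.57, 0.71, -0.41]] 0.9860671768707483
[0.37805854 0.08498591 1.21359536] [[0.01, -1.0, 0.0], [-1.0, -0.01, -0.09], [0.09, -0.0, -1.0]] 0.9962159863945578
```

View pics/s0.png

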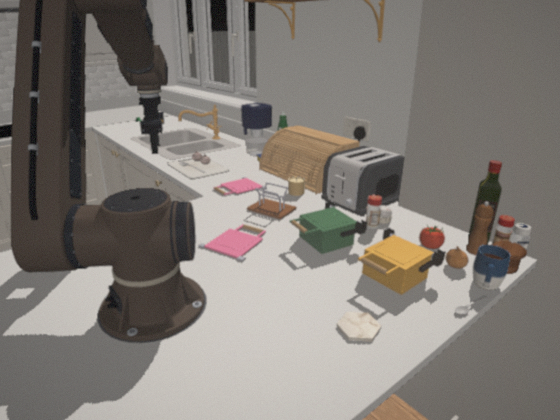

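View pics/t0.png

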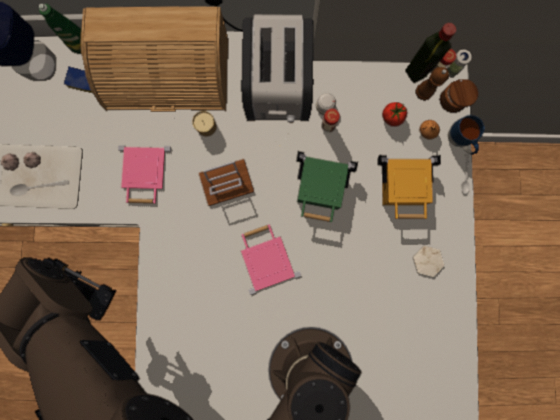

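The scene and top pictures show the green caddy at top (323,183) with its roller at about (318,217). The yellow caddy is at (408,185), the rack at (227,183), and pink look-alike lids lie at (143,168) and (268,263). The candidates for the lid are green (323,183), yellow (408,185) and the two pink ones. I choose green and check it in a close crop.

Run:
```python
from h import *
b=cam("top");save(b,"t1.png",(190,140,370,260),4)
P=cloud(b);hsv=cv2.cvtColor(b["frame"],cv2.COLOR_RGB2HSV)
def reg(name,m):
    n,l,s,ce=cv2.connectedComponentsWithStats(m.astype(np.uint8))
    for i in range(1,n):
        if s[i,4]<25: continue
        q=P[l==i]; uv=np.argwhere(l==i)[:,::-1].astype(np.float32)
        r=cv2.minAreaRect(q[:,:2].astype(np.float32)*1000)
        print(name,s[i].tolist(),ce[i].round(1),np.median(q,0).round(4),"rect",np.round(r[0],1),np.round(r[1],1),round(r[2],1),"z",np.percentile(q[:,2],[5,50,95]).round(3))
H,S,Vv=cv2.split(hsv)
win=np.zeros(H.shape,bool);win[130:250,190:450]=1
Z=P[...,2]
reg("green",win&(H>50)&(H<90)&(S>80)&(Z>.06)&(Z<.1))
br=win&(H>3)&(H<18)&(S>90)&(Vv>70)
r1=br.copy();r1[:,:290]=0;r1[:205]=0;r1[:,350:]=0
reg("roller",r1)
r2=br.copy();r2[:,265:]=0
reg("foot",br&(np.arange(560)<265)&(Z<.03)&(np.arange(420)[:,None]<215))
dk=win&(Vv<60)&(Z>.05)&(Z<.11)
reg("dark",dk)
wr=win&(np.arange(560)<265)&(Z>.04)&(Z<.12)
reg("wire",wr)
```

```text
green [299, 158, 50, 52, 1883] [322.6 182.3] [ 0.56   -0.0297  0.0791] rect [548.3 -29.8] [136.8 152. ] 81.1 z [0.075 0.079 0.083]
roller [304, 213, 26, 9, 120] [316.6 216.5] [ 0.4576 -0.0125  0.0801] rect [459.  -10.9] [74.5 13.5] 80.0 z [0.075 0.08  0.084]
foot [199, 159, 55, 47, 747] [226.9 182.6] [0.5715 0.2553 0.0123] rect [568.3 265.1] [107.8 149.3] 18.1 z [0.008 0.012 0.016]
foot [206, 164, 29, 15, 209] [220.2 170.9] [0.6033 0.2831 0.0123] rect [603.5 283.5] [24.  88.3] 18.8 z [0.008 0.012 0.016]
foot [214, 181, 25, 10, 85] [226.3 185.5] [0.5586 0.2631 0.012 ] rect [557.4 263.3] [10.8 76.8] 18.5 z [0.009 0.012 0.016]
foot [217, 185, 26, 10, 69] [230.1 190. ] [0.5436 0.2507 0.0117] rect [543.1 251.4] [ 8.6 80.8] 18.8 z [0.009 0.012 0.015]
dark [297, 152, 7, 27, 95] [300.2 164.8] [0.614  0.0364 0.0629] rect [612.1  35.8] [75.1 18.7] 4.7 z [0.057 0.063 0.088]
dark [378, 155, 9, 28, 139] [383.  167.6] [ 0.6113 -0.2119  0.0627] rect [ 603.3 -208.8] [74.5 26.7] 0.4 z [0.058 0.063 0.089]
dark [432, 156, 8, 10, 47] [436.3 160.4] [ 0.6274 -0.3664  0.0845] rect [ 627.2 -364.1] [18.8 26.2] 82.7 z [0.072 0.085 0.09 ]
dark [344, 161, 13, 27, 100] [349.6 173.2] [ 0.5958 -0.1072  0.0643] rect [ 583.5 -106. ] [22.5 77.5] 66.6 z [0.058 0.064 0.09 ]
dark [306, 201, 26, 6, 40] [318.7 203.6] [ 0.4979 -0.0183  0.0622] rect [498.1 -18.4] [75.8  2.3] 79.9 z [0.054 0.062 0.078]
wire [196, 130, 16, 4, 41] [203. 131.] [0.7178 0.3319 0.055 ] rect [718.  331.3] [11.4 44.7] 2.8 z [0.044 0.055 0.06 ]
wire [204, 161, 35, 21, 165] [220.6 170.7] [0.5924 0.2716 0.0734] rect [592.9 273.3] [29.6 96. ] 17.2 z [0.054 0.073 0.09 ]
wire [209, 178, 32, 17, 149] [224.5 185.9] [0.5477 0.2592 0.0749] rect [547.7 259.3] [28.9 96.2] 17.4 z [0.056 0.075 0.09 ]
```

View pics/t1.png

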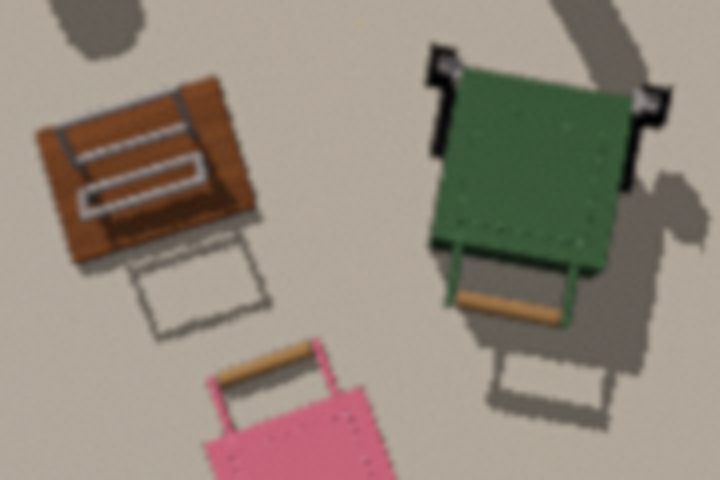

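The crop shows the green lid shut, its wooden roller at crop (510,307), i.e. top (317,217). The hinge sockets are at crop (443,62) and (652,103). The rack slot lies between the wires around crop (135,165). The measurements fit the given sizes:
- Roller: 74.5 x 13.5 mm at z ≈ 0.08
- Foot: 108 x 149 mm at z = 0.012
- Wires: 96 mm long

Now move above the roller.

```bash
python3 -m handwheel '[0.0125,-0.038,0,-5,0.0125,-0.038,0,-5,0.0125,-0.038,0,-5,0.0125,-0.038,0,-5,0.0125,-0.038,0,-5,0.0125,-0.038,0,-5,0.0125,-0.038,0,-5,0.0125,-0.038,0,-5,0.0125,-0.038,0,-5,0.0125,-0.038,0,-5,0.0125,-0.038,0,-5,0.0125,-0.038,0,-5]' 0.37 20
python3 -m handwheel '[0.009,-0.029,0,-3.5,0.009,-0.029,0,-3.5,0.009,-0.029,0,-3.5,0.009,-0.029,-0.03,-3.5,0,0,0,0,0,0,0,0]'
python3 - <<'E'
from h import *
from scipy.spatial.transform import Rotation as R
b=cam("top");a=cam("scene")
o=readout.observe();m=R.from_rotvec(o["eef_rot"]).as_matrix();print(o["tcp_pos"],"yaw y",np.degrees(np.arctan2(m[1,1],m[0,1])),m[:,2].round(3),o["width"],o["time"])
save(a,"s1.png",(220,150,420,300),4)
# scene-camera check of roller, and of surroundings
P=cloud(a);H,S,V=cv2.split(cv2.cvtColor(a["frame"],cv2.COLOR_RGB2HSV))
g=(H>50)&(H<90)&(S>80)&(P[...,2]>.068)&(P[...,2]<.085)&(P[...,0]<.7)&(P[...,1]<.1)&(P[...,1]>-.15)
print("green scene",g.sum(),np.round(cv2.minAreaRect(P[g][:,:2].astype(np.float32)*1000)[0],1),P[g].min(0).round(3),P[g].max(0).round(3))
w=(H<20)&(S>60)&(abs(P[...,0]-.459)<.04)&(abs(P[...,1]+.011)<.06)&(P[...,2]>.06)&(P[...,2]<.1)
print("roller scene",w.sum(),P[w].mean(0) if w.any() else 0)
Q=cloud(b);t=(abs(Q[...,1]+.04)<.15)&(Q[...,0]>.65)&(Q[...,0]<.75)
print("behind z max",Q[t][:,2].max())
for s,v in((.66,.2),(.68,.2),(.7,.2),(.72,.2)):
  t=(abs(Q[...,1]+.04)<v)&(abs(Q[...,0]-s)<.01);print(s,np.percentile(Q[t][:,2],99).round(3))
d=(V<0)
Hh,Ss,Vv=cv2.split(cv2.cvtColor(b["frame"],cv2.COLOR_RGB2HSV))
for c in(.05,-.12):
  k=(Vv<70)&(Q[...,2]>.078)&(Q[...,2]<.1)&(abs(Q[...,0]-.62)<.05)&(abs(Q[...,1]-c)<.05);print("socket",k.sum(),Q[k].mean(0).round(4))
E
```

```text
time: 1.35
tcp_pos: [0.4225, 0.105, 0.2147]
eef_rot: [2.143, 2.297, 0.0]
wrist_force: [1.1, 0.8, -0.4]
width: 0.0352
gripper_force: 0.0
time: 1.95
tcp_pos: [0.458, -0.0097, 0.1843]
eef_rot: [-2.404, -2.021, 0.001]
wrist_force: [-0.4, 0.8, -0.4]
width: 0.035
gripper_force: 0.0
[ 0.45823611 -0.00885293  0.1851188 ] yaw y -9.772727659248657 [ 0.  0. -1.] 0.03486342991837697 2.05Traceback (most recent call last):
  File "<stdin>", line 9, in <module>
    return umr_minimum(a, axis, None, out, keepdims, initial, where)
ValueError: zero-size array to reduction operation minimum which has no identity
```

View pics/s1.png

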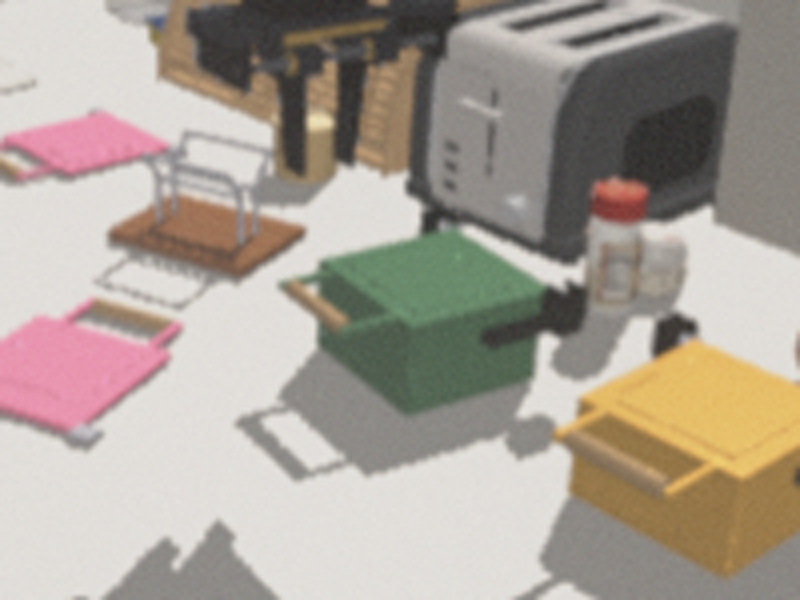

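The scene crop shows the green lid shut with its roller at crop (315,303), i.e. scene (299,226), and the fingertips above it. Cross-check the height, roller and surroundings from the scene camera.

Run:
```python
from h import *
a=cam("scene");b=cam("top")
print("roller ray",world(a,220+315/4,150+303/4,z=.074).round(4), world(a,299,226).round(4), "lid",world(a,330,216).round(4))
P=cloud(a)
Q=cloud(b)
for s in(.66,.68,.7,.72,.74):
  t=(abs(Q[...,1]+.04)<.12)&(abs(Q[...,0]-s)<.01);print(s,np.percentile(Q[t][:,2],99).round(3))
Vv=b["frame"].max(2)
for c in(.05,-.12):
  k=(Vv<90)&(Q[...,2]>.078)&(Q[...,2]<.1)&(abs(Q[...,0]-.62)<.05)&(abs(Q[...,1]-c)<.04);print("socket",k.sum(),Q[k].mean(0).round(4))
```

```text
roller ray [ 0.4613 -0.0068  0.074 ] [ 0.453  -0.0171  0.0798] lid [ 0.5779 -0.0209  0.077 ]
0.66 0.073
0.68 0.007
0.7 0.006
0.72 0.006
0.74 0.11
socket 49 [0.6217 0.0359 0.0834]
socket 44 [ 0.6036 -0.1165  0.0846]
```

Run:
```python
from h import *
b=cam("top")
p=[world(b,190+u/4,140+v/4,z=.078) for u,v in((462,68),(638,95),(605,270),(432,243))]
r=[world(b,190+u/4,140+v/4,z=.078) for u,v in((458,300),(562,314))]
print(np.round(p,4));print("mid far",(p[0]+p[1])/2,"mid near",(p[2]+p[3])/2,"roller",(r[0]+r[1])/2)
an=lambda d:np.degrees(np.arctan2(d[1],d[0]))
print(an(p[0]-p[3]),an(p[1]-p[2]),an(p[0]-p[1])-90,an(r[0]-r[1])-90)
```

```text
[[ 0.6345  0.0212  0.078 ]
 [ 0.6155 -0.1086  0.078 ]
 [ 0.4858 -0.0835  0.078 ]
 [ 0.5045  0.0427  0.078 ]]
mid far [ 0.62497435 -0.04370234  0.078     ] mid near [ 0.49513725 -0.02037413  0.078     ] roller [ 0.45819881 -0.01419126  0.078     ]
-9.403276128285832 -10.966022648593608 -8.31558626204729 -7.224504713057556
```

```bash
python3 -m handwheel '[0.001,-0.003,-0.03,0,0,0,-0.03,0,0,0,-0.03,0,0,0,-0.02,0,0,0,-0.01,0,0,0,-0.01,0,0,0,0,0,0,0,0,0]' && python3 -m handwheel '[0,0,0,0,0,0,0,0,0,0,0,0,0,0,0,0,0,0,0,0,0,0,0,0,0,0,0,0]' 0 25
```

```text
time: 3.0
tcp_pos: [0.4596, -0.0123, 0.0552]
eef_rot: [2.403, 2.023, 0.001]
wrist_force: [-1.0, 0.5, 1.2]
width: 0.0351
gripper_force: 0.0
time: 3.7
tcp_pos: [0.4592, -0.0124, 0.0547]
eef_rot: [-2.404, -2.023, -0.0]
wrist_force: [-2.3, -0.2, 3.4]
width: 0.0137
gripper_force: 25.0
```

```bash
python3 -m handwheel '[0.0007,-0.0001,0.011,0,0.0007,-0.0001,0.011,0,0.0021,-0.0004,0.0108,0,0.0021,-0.0003,0.0108,0,0.0035,-0.0006,0.0104,0,0.0035,-0.0006,0.0104,0,0.0048,-0.0008,0.0098,0,0.0048,-0.0008,0.0098,0,0.006,-0.001,0.0092,0,0.006,-0.001,0.0092,0,0.0071,-0.0012,0.0082,0,0.0071,-0.0012,0.0082,0]'
```

```text
time: 4.9
tcp_pos: [0.5082, -0.0206, 0.1739]
eef_rot: [2.404, 2.023, -0.0]
wrist_force: [0.5, 0.6, -1.1]
width: 0.0131
gripper_force: 25.0
```

```bash
python3 -m handwheel '[0.0081,-0.0014,0.0073,0,0.0081,-0.0014,0.0073,0,0.009,-0.0015,0.0061,0,0.009,-0.0015,0.0061,0,0.0097,-0.0016,0.0048,0,0.0097,-0.0016,0.0048,0,0.0102,-0.0017,0.0036,0,0.0102,-0.0017,0.0036,0,0.0107,-0.0018,0.0021,0,0.0107,-0.0018,0.0021,0,0.0108,-0.0018,0.0007,0,0.0108,-0.0018,0.0007,0]'
python3 -m handwheel '[0,0,0,0,0,0,0,0,0,0,0,0]'
python3 - <<'E'
from h import *
a=cam("scene");b=cam("top")
save(a,"s2.png",(220,120,420,270),4)
P=cloud(a);H,S,V=cv2.split(cv2.cvtColor(a["frame"],cv2.COLOR_RGB2HSV))
g=(H>50)&(H<90)&(S>60)&(P[...,2]>.095)&(P[...,2]<.2)&(P[...,0]>.5)&(P[...,0]<.75)&(abs(P[...,1])<.15)
q=P[g];print(len(q))
A=np.c_[q[:,1:],np.ones(len(q))]
for lo in np.arange(.095,.2,.02):
  s=q[(q[:,2]>lo)&(q[:,2]<lo+.02)]
  if len(s)>5: print(lo.round(3),len(s),np.median(s[:,0]*.986-s[:,1]*.167).round(4),np.median(s,0).round(3))
E
```

```text
time: 6.1
tcp_pos: [0.6255, -0.0402, 0.2225]
eef_rot: [-2.403, -2.023, 0.0]
wrist_force: [0.3, 0.5, -1.8]
width: 0.0132
gripper_force: 25.0
time: 6.4
tcp_pos: [0.6243, -0.04, 0.2225]
eef_rot: [-2.403, -2.023, 0.0]
wrist_force: [0.3, 0.5, -1.6]
width: 0.0136
gripper_force: 25.0
7
```

View pics/s2.png

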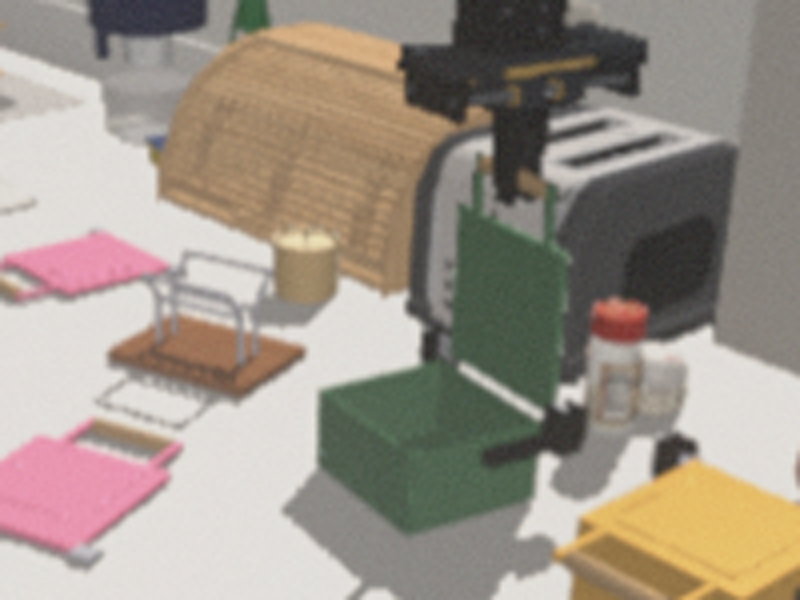

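The picture shows the lid standing upright at crop (510,300), still in its sockets, with the roller gripped at crop (515,175). Lift it straight up.

```bash
python3 -m handwheel '[0,0,0.005,0,0,0,0.005,0,0,0,0.005,0,0,0,0.005,0,0,0,0.005,0,0,0,0.01,0,0,0,0.01,0,0,0,0.01,0,0,0,0.015,0,0,0,0.015,0,0,0,0,0,0,0,0,0]'
```

```text
time: 7.7
tcp_pos: [0.6246, -0.0401, 0.3077]
eef_rot: [2.403, 2.023, 0.0]
wrist_force: [0.2, -0.1, -2.7]
width: 0.0133
gripper_force: 25.0
```

```bash
python3 -m handwheel '[-0.001,0.006,0,0.5,-0.0023,0.0127,0,1.2,-0.0023,0.0127,0,1.2,-0.0023,0.0127,0,1.2,-0.0023,0.0127,0,1.2,-0.0023,0.0127,0,1.2,-0.0023,0.0127,0,1.2,-0.0023,0.0127,0,1.2,-0.0023,0.0127,0,1.2,-0.0023,0.0127,0,1.2,-0.0023,0.0127,0,1.2,-0.0023,0.0127,0,1.2]'
python3 -m handwheel '[-0.0023,0.0127,0,1.2,-0.0023,0.0127,0,1.2,-0.0023,0.0127,0,1.2,-0.0023,0.0127,0,1.2,-0.0023,0.0127,0,1.2,-0.0023,0.0127,0,1.2,-0.0023,0.0127,0,1.2,-0.0023,0.0127,0,1.2,-0.0023,0.0127,0,1.2,-0.0023,0.0127,0,1.2,-0.0023,0.0127,0,1.2,-0.0023,0.0127,0,0.6]'
python3 -m handwheel '[-0.001,0.007,0,0,0,0,0,0,0,0,0,0,0,0,0,0,0,0,0,0,0,0,0,0,0,0,0,0]'
python3 - <<'E'
from h import *
from scipy.spatial.transform import Rotation as R
a=cam("scene");save(a,"s3.png",(220,90,360,230),4)
o=readout.observe();m=R.from_rotvec(o["eef_rot"]).as_matrix();print(o["tcp_pos"],np.degrees(np.arctan2(m[1,1],m[0,1])))
P=cloud(a);f=a["frame"].astype(int);g=(f[...,1]>f[...,0]+15)&(f[...,1]>f[...,2]+8)
q=P[g&(P[...,2]>.1)&(P[...,2]<.3)&(abs(P[...,0]-.57)<.15)&(abs(P[...,1]-.2655)<.15)];print(len(q))
u=np.array([.952,.306])
for lo in(.12,.15,.18,.21,.24):
  s=q[(q[:,2]>lo)&(q[:,2]<lo+.03)]
  if len(s)>5: print(lo,len(s),np.median(s[:,:2]@u).round(4),"centre",np.round(np.array([.5695,.2655])@u,4), np.percentile(s[:,:2]@np.array([-.306,.952]),[2,98]).round(3))
E
```

```text
time: 8.9
tcp_pos: [0.5982, 0.1066, 0.3076]
eef_rot: [2.143, 2.297, -0.0]
wrist_force: [0.7, 0.0, -1.8]
width: 0.0132
gripper_force: 25.0
time: 10.1
tcp_pos: [0.5706, 0.2591, 0.3077]
eef_rot: [1.852, 2.538, 0.0]
wrist_force: [-0.5, -0.4, -2.6]
width: 0.0133
gripper_force: 25.0
time: 10.8
tcp_pos: [0.5699, 0.2647, 0.3077]
eef_rot: [1.854, 2.536, 0.0]
wrist_force: [0.1, -1.6, -3.0]
width: 0.0129
gripper_force: 25.0
[0.56983308 0.26482732 0.30769371] 17.655380253484644
823
0.15 85 0.6208 centre 0.6234 [0.019 0.131]
0.18 172 0.6202 centre 0.6234 [0.017 0.133]
0.21 205 0.6199 centre 0.6234 [0.016 0.133]
0.24 233 0.6197 centre 0.6234 [0.016 0.133]
```

View pics/s3.png

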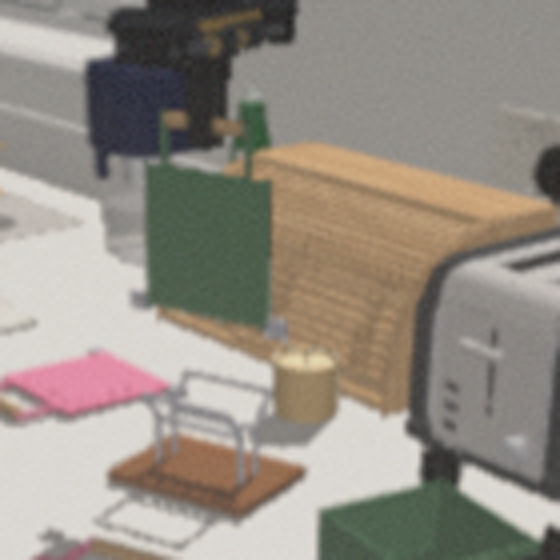

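The lid hangs plumb above the rack. Its front face at 0.620 plus half its thickness puts the middle within 1 mm of the slot. The lid is at crop (208,245) and the slot at crop (205,420). Lower it.

```bash
python3 -m handwheel '[0,0,-0.01,0,0,0,-0.01,0,0,0,-0.01,0,0,0,-0.01,0,0,0,-0.01,0,0,0,-0.01,0,0,0,-0.01,0,0,0,-0.01,0,0,0,-0.005,0,0,0,0,0,0,0,0,0]'
python3 -m handwheel '[0,0,-0.006,0,0,0,-0.006,0,0,0,-0.006,0,0,0,-0.006,0,0,0,-0.006,0,0,0,-0.006,0,0,0,-0.004,0,0,0,-0.004,0,0,0,0,0,0,0,0,0]'
```

```text
time: 11.95
tcp_pos: [0.5699, 0.265, 0.2229]
eef_rot: [1.854, 2.536, 0.001]
wrist_force: [-0.2, 0.3, -3.6]
width: 0.0132
gripper_force: 25.0
time: 12.95
tcp_pos: [0.5699, 0.265, 0.1787]
eef_rot: [1.854, 2.536, 0.0]
wrist_force: [0.4, -0.7, -2.6]
width: 0.0133
gripper_force: 25.0
```

```bash
python3 -m handwheel '[0,0,-0.003,0,0,0,-0.003,0,0,0,-0.001,0,0,0,0,0,0,0,0,0]'
python3 -m handwheel '[0,0,-0.001,0,0,0,0,0,0,0,0,0]'
```

```text
time: 13.45
tcp_pos: [0.5698, 0.265, 0.1717]
eef_rot: [1.854, 2.536, 0.0]
wrist_force: [-0.4, -0.1, -1.8]
width: 0.0134
gripper_force: 25.0
time: 13.75
tcp_pos: [0.5698, 0.265, 0.1707]
eef_rot: [1.854, 2.536, 0.0]
wrist_force: [-0.8, -0.3, -2.9]
width: 0.0134
gripper_force: 25.0
```

```bash
python3 -m handwheel '[0,0,-0.001,0,0,0,0,0,0,0,0,0]'; python3 -m handwheel '[0,0,-0.001,0,0,0,0,0,0,0,0,0]'
```

```text
time: 14.05
tcp_pos: [0.57, 0.265, 0.1699]
eef_rot: [1.854, 2.536, 0.001]
wrist_force: [-0.3, 0.3, 1.1]
width: 0.0135
gripper_force: 25.0
time: 14.35
tcp_pos: [0.5705, 0.2652, 0.1698]
eef_rot: [1.853, 2.535, 0.003]
wrist_force: [0.7, 0.5, 7.5]
width: 0.0134
gripper_force: 25.0
```

```bash
python3 -m handwheel '[0,0,0,0,0,0,0,0,0,0,0,0,0,0,0,0,0,0,0,0,0,0,0,0]' 0.3
python3 -m handwheel '[0,0,0,0,0,0,0,0,0,0,0,0,0,0,0,0,0,0,0,0,0,0,0,0]' 1
python3 - <<'E'
from h import *
save(cam("scene"),"s4.png",(220,90,360,230),4)
E
```

```text
time: 14.95
tcp_pos: [0.5698, 0.265, 0.1686]
eef_rot: [-1.854, -2.536, -0.0]
wrist_force: [0.0, -0.4, -0.1]
width: 0.0287
gripper_force: 0.0
time: 15.55
tcp_pos: [0.5698, 0.265, 0.1687]
eef_rot: [1.854, 2.536, 0.0]
wrist_force: [0.2, -0.1, -0.4]
width: 0.0711
gripper_force: 0.0
```

View pics/s4.png

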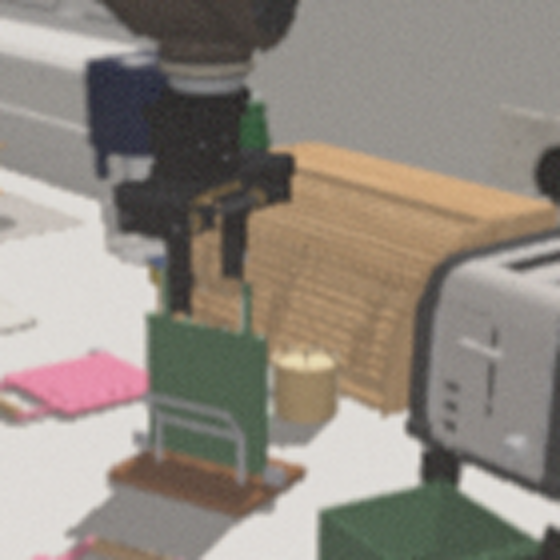

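The picture shows the lid standing in the slot at crop (205,395), hinge edge on the foot, with the fingers open around the roller. Retreat upward.

```bash
python3 -m handwheel '[0,0,0,0,0,0,0,0,0,0,0.005,0,0,0,0.01,0,0,0,0.015,0,0,0,0.02,0,0,0,0.02,0,0,0,0.02,0,0,0,0.02,0,0,0,0.02,0,0,0,0,0,0,0,0,0]' 1
python3 - <<'E'
from h import *
a=cam("scene");save(a,"s5.png",(220,90,420,240),4)
P=cloud(a);f=a["frame"].astype(int);g=(f[...,1]>f[...,0]+15)&(f[...,1]>f[...,2]+8)
q=P[g&(P[...,2]>.06)&(P[...,2]<.3)&(abs(P[...,0]-.57)<.15)&(abs(P[...,1]-.2655)<.15)]
for lo in(.09,.12,.15):
  s=q[abs(q[:,2]-lo)<.015];print(lo,len(s),np.median(s[:,:2]@[.952,.306]),np.percentile(s[:,:2]@np.array([-.306,.952]),[2,98]).round(3))
E
```

```text
time: 16.8
tcp_pos: [0.5697, 0.265, 0.2989]
eef_rot: [1.854, 2.536, 0.001]
wrist_force: [-0.6, 1.0, -0.8]
width: 0.0951
gripper_force: 0.0
0.09 137 0.6191327694604074 [0.018 0.128]
0.12 155 0.6193397290834073 [0.019 0.131]
0.15 71 0.619091286354335 [0.02  0.135]
```

View pics/s5.png

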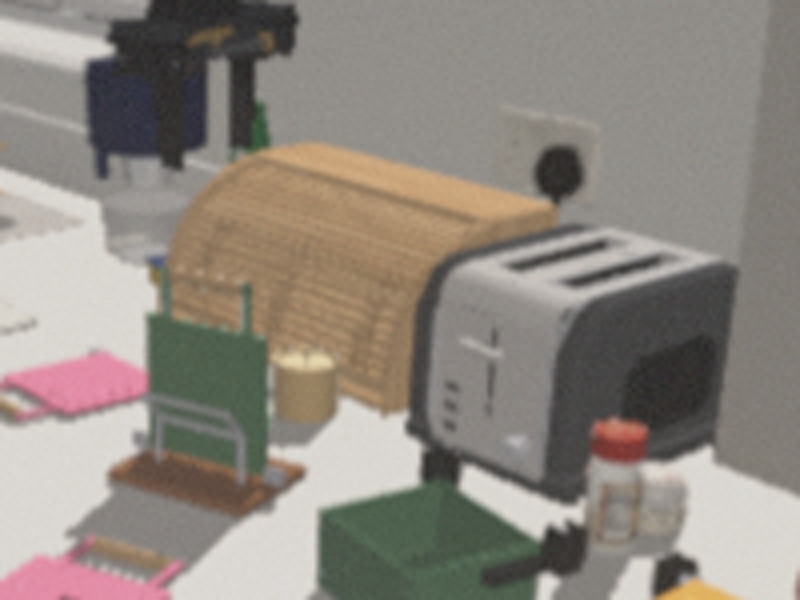

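The lid stands freely and upright in the slot at crop (205,395), with its roller on top at crop (205,280). The gripper is clear above it.

```bash
python3 -c "
from bench import manip
print(manip.close_job())"
```

```text
the job is handed in; nothing more can be done
None
```

The green lid was swung upright, lifted off its hinge pins and now stands, handle on top, in the middle of the rack slot; the yellow lid was not touched, and the job is handed in at about 17 s.

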